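Tighten the gas valve's elbow to face the supply riser

ROBOT

A 6-joint arm with a two-finger parallel gripper is mounted at the origin on the work surface. World frame = base frame: x ahead of the robot, y to its left, z up, the work surface at z = 0. Lengths are in mm, angles in rad, forces in N, time in s.
With the tool pointing down it reaches from about 300 to 775 mm from the base axis. Payload 14.6 kg.
Tool frame: the origin (TCP) lies on the centre line of the jaws, within the pads' length; the fingertips stand 19 mm ahead of it and the grasp point (between the pads) is the TCP (bot.tip_reach is the distance from the TCP to the fingertips, in mm); z points along the fingers, y is the line along which they close (so a half turn about z gives the same grasp; the last joint's range is limited). The gripper opens to 85 mm and grips with 20 to 120 N. Pads are 22 mm wide; open, the fingers measure 114 mm over their backs; the gripper's body (76 mm by 85 mm) begins 54 mm behind the grasp point. The pads swing forward as they close: fully open they stand 13 mm farther back than shut.
Start: joints at [-1.176, 0.3, 1.521, -0, 1.321, -0.067], TCP at [245.05, -492.382, 219.781] pointing down, gripper open.
Joint ranges: [-3.03, 3.03], [-0.79, 2.21], [0.23, 2.52], [-1.04, 4.18], [0, 3.07], [-2.55, 2.55]. Speed limits (rad/s): [2.22, 2.22, 2.57, 3.14, 3.14, 3.14].

INTERFACE

Orientations are given as a unit quaternion [w, x, y, z].
In Python, from rig import bot gives the robot as it stands. Calls block until the motion is done:
- bot.move_to(position, orientation): joint-space move of the TCP to a pose.
- bot.servo_line(position, attitude=None, speed=150, until_force=None): straight line of the TCP; attitude=None keeps the orientation; speed is the mean speed in mm/s. With until_force (N) it stops when the force on the tool has changed by that much, and returns True; else False.
- bot.move_joints(angles): joint-space move.
- bot.move_gripper(opening, grip_force=None): finger opening in mm; grip_force is the grip in N (None keeps the last); returns when the fingers have stopped.
- bot.dwell(seconds).
- bot.ik(position, orientation): joint angles nearest the present ones, or None.
- bot.read_state(): the state.
- bot.read_camera(name): name is "scene" or "top" or "wrist"; returns a dict with "image" (480x640x3 uint8, blue, green, red), "depth" (480x640 float32, mm along the optical axis (not along the pixel's ray), 0 where there is no reading), "fovy" (degrees; the focal length in pixels is half the picture's height over the tangent of half this angle, whatever the lens; pixels are square), "cx", "cy" (the principal point, pixels), "eye" and "attitude" of the camera in the world; the wrist camera has in their place "mount" (4x4, takes a point from camera to tool coordinates, whose origin is the TCP and whose axes are the flange's). Camera axes: x right, y down, z forward; pixel columns grow to the right and rows downward; lengths in mm; the calibration is good to about 2 mm. A picture is of the moment at which its call begins: read the wrist's pose just before it.
A pose or a line that the arm cannot do raises bot.MotionError and nothing moves.
- bot.finish_job(): hands the job in; it is judged then, once.
The state is a dict: "clock": time; "joint_positions": joint angles; "qvel": joint speeds; "effort": joint torques, N m; "ee_pos": TCP position; "tool_rot": TCP orientation; "ft_force": force on the tool from outside, world axes, zero at the start; "moment": the same for the moment, N m; "grip_width": finger opening in mm; "grip_force": force on a finger pad.
Only numpy, scipy, OpenCV 4.12 (cv2) and the standard library are available. Lean on these libraries where they do the work, as an engineer would, in place of code of your own. Each camera call takes 0.05 s, during which the arm holds its last target. There are 200 camera calls.

TASK

The pipe elbow is only started in the gas valve's top port. Turn it clockwise (seen from above) until it snugs up, then keep tightening until its open end points straight at the open union nut of the supply riser, and stop there: do not swing it well past the nut, because a sealed thread must not be backed off. Leave the loose things on the bench where they lie.

Things in the scene. Friction and masses are not known exactly. Their poses are not given: they have to be found in the camera images.
- elbow_mouth (a point): Centre of the open outlet end of the dark steel pipe elbow that is already started in the top port of the gas valve. The elbow rises from the port and bends 90 degrees into a level leg: a round pipe 27 mm in diameter (a 39 mm thick collar close to the bend, up to 35 mm from the turning axis), its axis 150 mm above the bench, ending here 110 mm from the turning axis. The point's x axis points outward along the leg, z up. The leg swings level; it does not sink noticeably.
- elbow_corner (a point): The bend of the elbow: the point on the vertical turning axis at the height of the leg's axis, 150 mm above the bench. The direction from here to elbow_mouth is the direction in which the leg points. The leg can be pushed round from its side like a lever, or pinched.
- elbow (a joint): Run-down angle of the thread, rad: negative while the elbow is still loose, 0 when it is snug; grows as the elbow is turned clockwise seen from above. It starts between -1.4 and -0.7. Turning it takes about 0.35 N m (4 N at 90 mm) until it is snug. It stays where it is left and needs no holding.
- tighten (a joint): Angle by which the elbow has been tightened clockwise beyond snug, rad: 0 at the start, at most 1.6. It turns only after joint elbow has reached 0, and then takes about 1.1 N m (12 N at 90 mm), so the resistance rises about threefold at snug. It does not spring back. The riser lies 0.5 to 1.0 rad beyond snug, so both joints together turn about 1.2 to 2.4 rad.
- vise: Grey bench vise, fixed, origin on the bench directly under the elbow's turning axis; 220 x 120 mm base, jaws 75 mm high, its screw and cross handle reaching 165 mm along its -x at 45 mm height. It holds an aluminium gas valve, 82 x 92 mm block with its top 100 mm above the bench, with a round port 48 mm across up to 113 mm.
- riser: Dark steel supply riser, fixed. Its origin is NOT at the pipe but on the bench under the elbow's turning axis; its x axis points from that axis to the riser. A 27 mm upright pipe on an 84 mm floor flange stands at 205 mm along x; at its top it bends back towards the valve and ends in a round union nut, 44 mm across, axis 150 mm above the bench, top 172 mm.
- riser_mouth (a point): Centre of the open face of the riser's union nut, 140 mm from the elbow's turning axis, 150 mm above the bench: it faces the turning axis. When the elbow's leg points straight at it, 30 mm of gap is left between the two mouths.
- tape: Bystander, loose: roll of white thread tape, 56 mm across with a 30 mm hole, 19 mm high; origin under its middle, on the bench.
- coupling: Bystander, loose: spare dark pipe coupling standing on end, 38 mm across, 42 mm high; origin under its middle, on the bench.
- cap: Bystander, loose: spare dark pipe cap, 38 mm across, 26 mm high; origin under its middle, on the bench.
- jar: Bystander, loose: grey jar of thread compound, 58 mm across, 70 mm high; origin under its middle, on the bench.
- wrench: Bystander, loose: open-ended wrench lying flat, 200 mm long, under 30 mm high; origin near its middle.
- screwdriver: Bystander, loose: screwdriver lying flat, 200 mm long, under 40 mm high; origin near its middle.
- driver: Bystander, loose: red and black cordless impact driver lying on its side, about 190 x 200 mm and 64 mm high; origin near its middle.
Things that resemble listed ones, but are neither listed nor needed, are in the scene too. Of the things like the riser, leave any that is yellow; of the rest the larger one is meant.

How it is judged (in metres and radians):
On the way:
1. the elbow is run down until it is snug (joint elbow above -0.06 rad) (value of joint elbow above -0.06 rad), for 0.1 s.
At the end, for the whole second after the job is handed in: The elbow is snug and tightened further (joint elbow above -0.06 rad, joint tighten above 0.25 rad), its mouth is within 15 mm sideways of the line from the turning axis to the riser's mouth (about 8 degrees), on the riser's side, and it is at rest (value of joint elbow above -0.06 rad and value of joint tighten above 0.25 rad and y of elbow_mouth in the frame of riser between -0.015 and 0.015 m and x of elbow_mouth in the frame of riser above 0.09 m and velocity of joint elbow between -0.05 and 0.05 rad/s and velocity of joint tighten between -0.05 and 0.05 rad/s); the robot touches nothing.
It fails at once if the elbow is swung well past the riser: its mouth more than 30 mm (about 16 degrees) beyond the line to the riser's mouth (y of elbow_mouth in the frame of riser below -0.03 m and x of elbow_mouth in the frame of riser above 0 m).
It fails at once if a loose thing on the bench is moved by more than 40 mm (distance of any of tape, coupling, cap, jar, wrench, screwdriver, driver from where it was at the start of the episode above 0.04 m).
It also fails if it takes over 42 s, if anything falls off the work surface, if the arm or the gripper's body presses on something with over 40 N, if the wrist force passes 120 N, or if a joint passes its speed limit or range.

## Working session

There is one attempt and no reset: what is moved stays moved. The work goes in short steps, each a Python script; the robot and the scene stay as the last script left them, time stands still between calls to the robot, and variables do not carry over. Pictures are saved under pics/ and viewed, at most 10 in all, crops included, and the job is handed in when it is done.

```bash
mkdir -p pics; ls; cat > h.py <<'E'
import numpy as np, cv2
from scipy.spatial.transform import Rotation as R
from rig import bot
def q2R(q): return R.from_quat([q[1],q[2],q[3],q[0]]).as_matrix()
def cloud(c):
    d=c["depth"]; f=240/np.tan(np.radians(c["fovy"])/2)
    v,u=np.mgrid[:480,:640]
    P=np.stack([(u-c["cx"])/f*d,(v-c["cy"])/f*d,d],-1)
    A=np.array(c["attitude"]); A=q2R(A) if A.size==4 else A
    W=P@A.T+np.array(c["eye"]); W[d<=0]=np.nan
    return W
E
python3 - <<'E'
from h import *
for n in ("top","scene"):
    c=bot.read_camera(n); cv2.imwrite(f"pics/{n}.png",c["image"])
    np.savez(f"{n}.npz",**c); print(n,c["fovy"],c["cx"],c["cy"],c["eye"],c["attitude"])
print(bot.read_state())
E
```

```text
pics
top 47.72968281834922 321.3133977266609 242.0741275975016 [ 114.42164136   20.99632498 1721.76377193] [-0.07559693  0.72492646 -0.68129742  0.0678274 ]
scene 42.38583223486057 326.0487096479028 227.3613920024795 [1275.382943    540.57044425 1237.3275096 ] [-0.17334575  0.4576532   0.81693279 -0.30516489]
{'clock': 0.1, 'joint_positions': array([-1.17563669e+00,  3.00379158e-01,  1.52153308e+00, -2.21081930e-06,
        1.32068991e+00, -6.66227837e-02]), 'qvel': array([-0.00013425, -0.00395373, -0.00197244,  0.00040313, -0.00032077,
        0.00086113]), 'effort': array([ 2.40135414e-03, -5.44373810e+01, -3.62366331e+01,  2.10773453e-05,
        3.08232309e-03, -2.64305740e-06]), 'ee_pos': array([ 244.94859854, -492.19247425,  219.29205893]), 'tool_rot': array([-4.97778693e-04,  9.73462646e-01,  2.28845412e-01, -8.35983303e-05]), 'ft_force': array([ 0.76637972,  0.43523298, -0.77761888]), 'moment': array([ 0.0345663 , -0.02933786,  0.01751927]), 'grip_force': 0.0, 'grip_width': 84.96614731188545}
```

View pics/top.png

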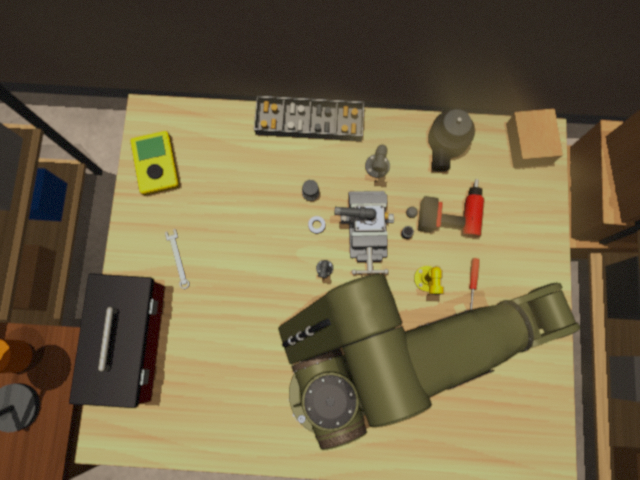

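View pics/scene.png

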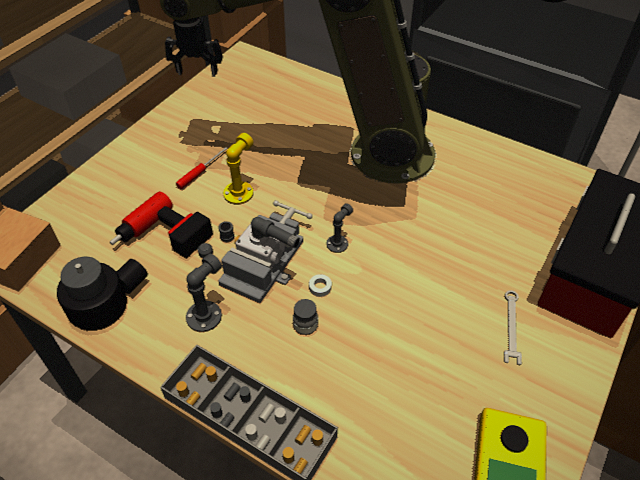

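The top view shows the valve and elbow near (370,213), with the leg pointing left to about (340,211). The larger dark riser is at about (378,162), the small decoy at (325,268) and the yellow one at (432,280). Next I measure them.

```bash
python3 - <<'E'
from h import *
S=[]
for n in ("top","scene"):
    c=dict(np.load(n+".npz")); W=cloud(c)
    im=c["image"]
    if n=="top": cv2.imwrite("pics/topc.png",cv2.resize(im[130:290,290:450],(640,640),interpolation=cv2.INTER_CUBIC)[:600])
    P=W.reshape(-1,3); col=im.reshape(-1,3)
    z=P[:,2]
    m=(z>125)&(z<185)&(P[:,0]>330)&(P[:,0]<780)&(P[:,1]>-350)&(P[:,1]<200)&(col.max(1).astype(int)-col.min(1)<60)
    Q=P[m]; S.append(Q)
    # cluster by raster
    g=np.zeros((300,300),np.uint8); ij=((Q[:,:2]-[330,-350])/3).astype(int); g[ij[:,0],ij[:,1]]=1
    g=cv2.dilate(g,np.ones((3,3)))
    k,l=cv2.connectedComponents(g)
    L=l[ij[:,0],ij[:,1]]
    for i in range(1,k):
        q=Q[L==i]
        if len(q)<15: continue
        rect=cv2.minAreaRect(q[:,:2].astype(np.float32))
        print(n,len(q),q.mean(0).round(),"min",q.min(0).round(),"max",q.max(0).round(),[np.round(r,1) for r in rect])
    # flange of riser: z 2..15 ; valve port etc
    b=W[:, :,:]
    m=(z>300)
A=np.vstack(S)
im=np.full((600,700,3),255,np.uint8)
for n,colr in zip(range(2),((255,0,0),(0,0,255))):
    for p in S[n]:
        u=int((200-p[1])*1.25); v=int((790-p[0])*1.3)
        cv2.circle(im,(u,v),1,colr,-1)
cv2.imwrite("pics/map.png",im)
E
```

```text
top 424 [532. -50. 160.] min [ 515. -109.  127.] max [552.  17. 175.] [array([533.2, -46.2]), array([ 36.5, 125.6]), np.float64(0.5)]
top 312 [ 704. -113.  160.] min [ 669. -137.  127.] max [751. -90. 178.] [array([ 710.4, -113.2]), array([43.3, 81.7]), np.float64(86.5)]
scene 36 [ 378. -284.  138.] min [ 361. -304.  126.] max [ 393. -271.  152.] [array([ 380.5, -283.8]), array([24.3, 36. ]), np.float64(31.0)]
scene 705 [544. -43. 157.] min [ 519. -104.  126.] max [560.  21. 174.] [array([537.6, -42.1]), array([ 40.5, 124.8]), np.float64(4.6)]
scene 685 [ 720. -107.  156.] min [ 674. -132.  125.] max [761. -85. 175.] [array([ 718.1, -113.2]), array([44.5, 84.5]), np.float64(80.4)]
```

View pics/topc.png

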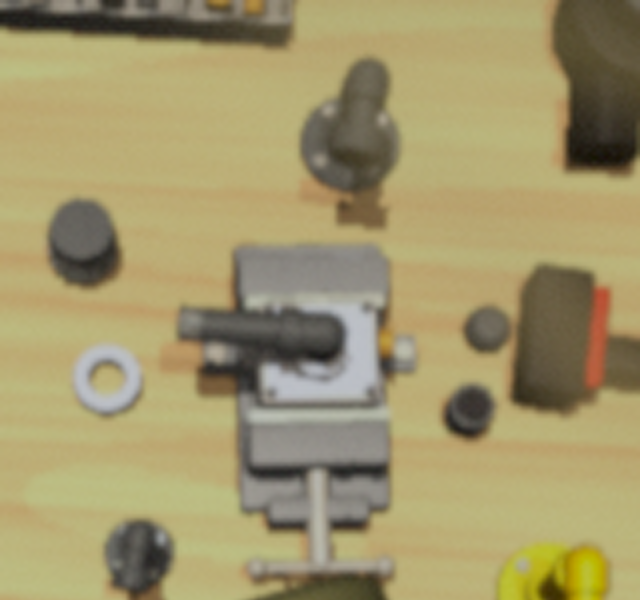

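View pics/map.png

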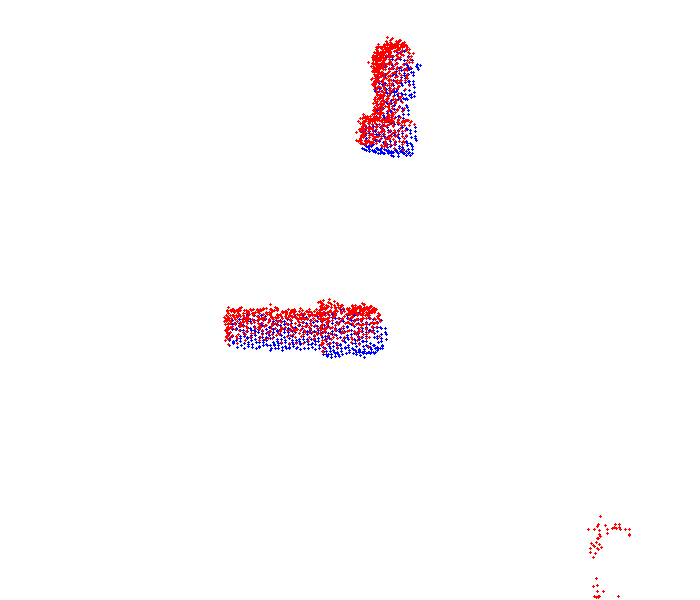

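```bash
cat > fit.py <<'E'
from h import *
from scipy.optimize import least_squares
def pts(n):
    c=dict(np.load(n+".npz")); P=cloud(c).reshape(-1,3); col=c["image"].reshape(-1,3).astype(int)
    m=(P[:,2]>135)&(P[:,2]<185)&(P[:,0]>480)&(P[:,0]<780)&(P[:,1]>-160)&(P[:,1]<60)&(np.ptp(col,axis=1)<60)
    return P[m]
def res(p,Q):
    cx,cy,a,b,dz,dx,dy=p; out=[]
    for ang,lo,hi,r in ((a,42,106,13.5),(b,143,158,22)):
        u=np.array([np.cos(ang),np.sin(ang)]); d=Q[:,:2]-[cx,cy]
        s=d@u; t=d@[-u[1],u[0]]; h=Q[:,2]-150-dz
        k=np.hypot(t,h)-r
        w=(s>lo)&(s<hi)&(abs(t)<30)
        out.append(np.where(w,k,0))
        # ends
    u=np.array([np.cos(a),np.sin(a)]);d=Q[:,:2]-[cx,cy]
    s=d@u; t=d@[-u[1],u[0]]; w=abs(t)<16
    out.append([10*(np.percentile(s[w],99)-110)])
    u=np.array([np.cos(b),np.sin(b)]); s=d@u; t=d@[-u[1],u[0]]; w=(abs(t)<30)&(s>120)
    out.append([10*(np.percentile(s[w],2)-140)])
    return np.concatenate(out)
T,Sc=pts("top"),pts("scene")
for nm,Q in (("top",T),("scene",Sc),("both",np.vstack([T,Sc]))):
    f=least_squares(lambda p:res(np.r_[p,0,0],Q),[537,-91,1.55,-.13,0],loss="soft_l1",x_scale=[1,1,.01,.01,1],diff_step=1e-3)
    print(nm,f.x.round(3),f.cost.round(1))
E
python3 fit.py; python3 - <<'E'
from h import *
def quat(ang,flip):
    y=np.array([-np.sin(ang),np.cos(ang),0])*flip; z=np.array([0,0,-1.]); x=np.cross(y,z)
    q=R.from_matrix(np.c_[x,y,z]).as_quat(); return [q[3],*q[:3]]
C=np.array([537,-91])
for fl in (1,-1):
    for a in (1.6,.8,-.15,-.4):
        p=[*(C+80*np.array([np.cos(a),np.sin(a)])),150]
        j=bot.ik(p,quat(a,fl)); print(fl,a,None if j is None else np.round(j,2))
E
```

```text
1 1.6 None
1 0.8 [-0.12  0.46  1.47 -0.    1.21 -2.49]
1 -0.15 [-0.22  0.53  1.37 -0.    1.25 -1.65]
1 -0.4 [-0.26  0.52  1.38 -0.    1.24 -1.43]
-1 1.6 [-0.09  0.33  1.65 -0.    1.16 -0.12]
-1 0.8 [-0.12  0.46  1.47 -0.    1.21  0.65]
-1 -0.15 [-0.22  0.53  1.37 -0.    1.25  1.5 ]
-1 -0.4 [-0.26  0.52  1.38 -0.    1.24  1.71]Traceback (most recent call last):
  File "fit.py", line 24, in <module>
    f=least_squares(lambda p:res(np.r_[p,0,0],Q),[537,-91,1.55,-.13,0],loss="soft_l1",x_scale=[1,1,.01,.01,1],diff_step=1e-3)
    return func(*args, **kwargs)
    result = trf(vector_fun.fun, vector_fun.jac, x0, f0, J0, lb, ub, ftol, xtol,
                 gtol, max_nfev, x_scale, loss_function, tr_solver,
                 tr_options.copy(), verbose, callback=callback_wrapped)
    return trf_no_bounds(
        fun, jac, x0, f0, J0, ftol, xtol, gtol, max_nfev, x_scale,
        loss_function, tr_solver, tr_options, verbose, callback=callback)
    f_new = fun(x_new)
    self._update_fun()
    ~~~~~~~~~~~~~~~~^^
    self.f = self.fun_wrapped(xp_copy(self.x))
             ~~~~~~~~~~~~~~~~^^^^^^^
[... 435 characters left out ...]
.append([10*(np.percentile(s[w],99)-110)])
                    ~~~~~~~~~~~~~^^^^^^^^^
    return _quantile_unchecked(
        a, q, axis, out, overwrite_input, method, keepdims, weights)
    return _ureduce(a,
                    func=_quantile_ureduce_func,
    ...<5 lines>...
                    overwrite_input=overwrite_input,
                    method=method)
    r = func(a, **kwargs)
    result = _quantile(arr,
                       quantiles=q,
    ...<2 lines>...
                       out=out,
                       weights=wgt)
    slices_having_nans = np.isnan(arr[-1, ...])
                                  ~~~^^^^^^^^^
IndexError: index -1 is out of bounds for axis 0 with size 0
```

```bash
cat > fit.py <<'E'
from h import *
from scipy.optimize import least_squares
def pts(n):
    c=dict(np.load(n+".npz")); P=cloud(c).reshape(-1,3); col=c["image"].reshape(-1,3).astype(int)
    m=(P[:,2]>135)&(P[:,2]<185)&(P[:,0]>480)&(P[:,0]<780)&(P[:,1]>-160)&(P[:,1]<60)&(np.ptp(col,axis=1)<60)
    return P[m]
def fit(Q,nm):
    E=Q[Q[:,0]<600]; N=Q[Q[:,0]>640]
    leg=E[(E[:,1]>-45)&(E[:,1]<15)]; nut=N[(N[:,0]>673)&(N[:,0]<688)]; up=N[(N[:,0]>705)&(N[:,0]<728)]
    ye=np.percentile(E[:,1],98.5); xe=np.percentile(N[:,0],2)
    def res(p):
        cx,cy,a,b,dz=p; o=[]
        for Z,ang,r in ((leg,a,13.5),(nut,b,22)):
            d=Z[:,:2]-[cx,cy]; t=d@[-np.sin(ang),np.cos(ang)]
            o.append(np.hypot(t,Z[:,2]-150-dz)-r)
        o.append([10*(cy+110*np.sin(a)-ye),10*(cx+140*np.cos(b)-xe)]); return np.concatenate(o)
    f=least_squares(res,[537,-91,1.55,-.13,0],loss="soft_l1",x_scale=[1,1,.01,.01,1])
    print(nm,f.x.round(3),"rms",np.sqrt(np.median(f.fun**2)).round(2),len(leg),len(nut),ye,xe)
    # riser's own pipe axis: free cylinder over pipe part
    for Z,r,l in ((up,13.5,"pipe"),(leg,13.5,"leg")):
        ax=0 if l=="pipe" else 1
        m0=Z.mean(0)
        g=least_squares(lambda p:np.hypot((Z[:,1-ax]-p[0]-p[1]*(Z[:,ax]-m0[ax]))*np.cos(np.arctan(p[1])),Z[:,2]-p[2])-r,[m0[1-ax],0,150],loss="soft_l1")
        print(" ",l,"at",m0[ax].round(1),"off",g.x.round(3))
T,Sc=pts("top"),pts("scene")
fit(T,"top");fit(Sc,"scene");fit(np.vstack([T,Sc]),"both")
for n in ("top","scene"):
    c=dict(np.load(n+".npz")); P=cloud(c).reshape(-1,3)
    m=(P[:,2]>4)&(P[:,2]<16)&(abs(P[:,0]-740)<60)&(abs(P[:,1]+118)<60)
    print(n,"flange",cv2.minEnclosingCircle(P[m][:,:2].astype(np.float32)))
E
python3 fit.py
```

```text
top [ 5.32588e+02 -9.59490e+01  1.53400e+00 -1.12000e-01 -3.48000e-01] rms 2.07 178 89 13.979860602902887 671.7044927317813
  pipe at 717.4 off [-1.15685e+02 -4.90000e-02  1.50941e+02]
  leg at -15.0 off [5.35532e+02 2.90000e-02 1.49899e+02]
scene [ 5.4012e+02 -9.1211e+01  1.5990e+00 -1.3700e-01 -4.3100e-01] rms 1.37 284 84 18.762045033057298 679.085473006853
  pipe at 716.7 off [-1.14003e+02  8.60000e-02  1.50348e+02]
  leg at -14.6 off [5.37618e+02 2.20000e-02 1.49817e+02]
both [ 5.33835e+02 -9.15410e+01  1.52900e+00 -1.34000e-01 -3.27000e-01] rms 1.68 462 173 18.365559066851326 672.5660861313613
  pipe at 717.0 off [-1.14648e+02  3.20000e-02  1.50686e+02]
  leg at -14.8 off [5.37034e+02 3.40000e-02 1.49912e+02]
top flange ((733.0822143554688, -120.5693359375), 76.19831848144531)
scene flange ((739.56201171875, -118.5587387084961), 80.08775329589844)
```

```bash
cat >> h.py <<'E'
C=np.array([535,-92.])
def quat(ang):
    y=-np.array([-np.sin(ang),np.cos(ang),0]); z=np.array([0,0,-1.]); x=np.cross(y,z)
    q=R.from_matrix(np.c_[x,y,z]).as_quat(); return [q[3],*q[:3]]
def pos(a,r=80,z=150): return [*(C+r*np.array([np.cos(a),np.sin(a)])),z]
def rep(a):
    s=bot.read_state(); d=s["ee_pos"][:2]-C
    print(round(a,2),"t",round(s["clock"],2),"ang",round(np.arctan2(d[1],d[0]),3),"r",round(np.hypot(*d),1),"F",s["ft_force"].round(1),"Mz",s["moment"].round(2),"w",round(s["grip_width"],1),round(s["grip_force"],1))
E
python3 - <<'E'
from h import *
a0=1.54
bot.move_gripper(60,30)
bot.move_to(pos(a0,z=270),quat(a0)); rep(a0)
hit=bot.servo_line(pos(a0),speed=100,until_force=8); print(hit); rep(a0)
if not hit:
    bot.move_gripper(20,40); rep(a0)
    for a in np.arange(a0-.15,a0-.5,-.15):
        bot.servo_line(pos(a),quat(a),speed=40); rep(a)
E
```

```text
1.54 t 2.51 ang 1.54 r 79.3 F [-0.  -0.5  0.1] Mz [-0.   -0.03  0.01] w 59.8 0.0
False
1.54 t 3.86 ang 1.536 r 80.0 F [0.6 0.7 0.1] Mz [-0.05 -0.03 -0.05] w 59.7 0.0
1.54 t 4.33 ang 1.54 r 80.0 F [-0.8 -0.3  0. ] Mz [ 0.02 -0.04 -0.01] w 20.0 0.0
1.39 t 4.78 ang 1.391 r 80.1 F [-1.  -0.5  0.8] Mz [ 0.06  0.22 -0.04] w 19.8 1.2
1.24 t 5.22 ang 1.241 r 80.1 F [-0.6  2.1  2.3] Mz [ 0.38  0.16 -0.04] w 20.1 1.3
1.09 t 5.67 ang 1.091 r 80.1 F [-1.1  2.9  2.4] Mz [ 0.44  0.08 -0.  ] w 20.2 1.5
```

The gripper closed to 20 mm, so it isn't holding the pipe. I'll look before moving further.

```bash
python3 - <<'E'
from h import *
rep(0)
c=bot.read_camera("scene"); np.savez("scene2.npz",**c)
a=cv2.resize(c["image"][150:350,170:370],(400,400)); 
w=bot.read_camera("wrist"); cv2.imwrite("pics/s2.png",np.hstack([a,cv2.resize(w["image"],(400,300))[np.r_[0:300,[299]*100]]]))
E
```

```text
0 t 5.67 ang 1.091 r 80.1 F [-1.1  2.9  2.4] Mz [ 0.44  0.08 -0.  ] w 20.2 1.5
```

View pics/s2.png

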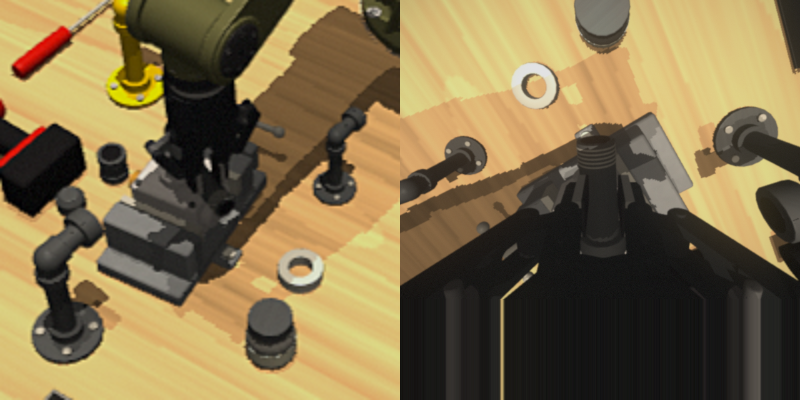

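```bash
python3 - <<'E'
from h import *
bot.move_gripper(5,40); rep(0)
w=bot.read_camera("wrist"); cv2.imwrite("pics/w3.png",w["image"][80:330])
E
```

```text
0 t 6.08 ang 1.085 r 80.1 F [-3.4  1.  12.4] Mz [ 0.45  0.66 -0.02] w 4.9 7.2
```

View pics/w3.png

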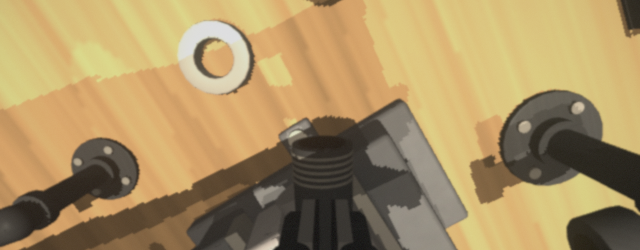

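```bash
python3 - <<'E'
from h import *
s=bot.read_state(); print(s["ee_pos"],s["tool_rot"],bot.tip_reach)
w=bot.read_camera("wrist"); d=w["depth"]; f=240/np.tan(np.radians(w["fovy"])/2)
v,u=np.mgrid[:480,:640]; P=np.stack([(u-w["cx"])/f*d,(v-w["cy"])/f*d,d,np.ones_like(d)],-1)@np.array(w["mount"]).T
W=P[...,:3]
for p in ((320,225),(300,215),(345,215),(320,250),(310,300),(310,320),(350,320),(290,310),(330,320),(320,360)): print(p,W[p[1],p[0]].round(0),d[p[1],p[0]])
print(np.array(w["mount"]).round(2))
E
```

```text
[572.36191518 -21.19245275 151.31374563] [7.20564105e-04 8.54830618e-01 5.18906082e-01 7.57334755e-04] 19.0
(320, 225) [31. -2. -4.] 156.30188
(300, 215) [  0. -21. 135.] 298.59302
(345, 215) [  1.  16. 130.] 293.52158
(320, 250) [ 23.  -2. -12.] 151.58487
(310, 300) [ 12.  -6. -34.] 133.2961
(310, 320) [ 11.  -5. -48.] 120.685295
(350, 320) [ 12.   8. -49.] 119.36231
(290, 310) [  8. -13. -35.] 134.10716
(330, 320) [-10.   2. -12.] 161.15688
(320, 360) [-31.  -3. -12.] 167.28894
[[  -0.     -0.96   -0.29   74.54]
 [   1.     -0.     -0.     -0.25]
 [   0.     -0.29    0.96 -154.56]
 [   0.      0.      0.      1.  ]]
```

```bash
python3 - <<'E'
from h import *
w=bot.read_camera("wrist"); d=w["depth"]; f=240/np.tan(np.radians(w["fovy"])/2)
v,u=np.mgrid[:480,:640]; P=np.stack([(u-w["cx"])/f*d,(v-w["cy"])/f*d,d,np.ones_like(d)],-1)@np.array(w["mount"]).T
W=P[...,:3][d>0]
for z in range(-60,30,4):
    m=(W[:,2]>=z)&(W[:,2]<z+4)&(abs(W[:,1])<60)&(W[:,0]>-15)&(W[:,0]<22); q=W[m]
    if len(q): print(z,len(q),"x",np.percentile(q[:,0],[5,95]).round(),"y",np.percentile(q[:,1],[0,25,50,75,100]).round())
im=w["image"][240:400,200:440]; im=cv2.convertScaleAbs(im,alpha=3,beta=20)
cv2.imwrite("pics/w4.png",cv2.resize(im,(780,520)))
E
```

```text
-60 1613 x [-5. 14.] y [-34. -11.   4.  11.  34.]
-56 554 x [ 7. 14.] y [-29. -14.  -5.  13.  27.]
-52 848 x [-9. 12.] y [-19.  -4.   2.   3.  18.]
-48 316 x [-0. 12.] y [-9. -5. -3.  4.  9.]
-44 382 x [ 7. 12.] y [-17.  -8.   2.   7.  16.]
-40 407 x [ 7. 12.] y [-17.  -9.   3.  10.  16.]
-36 376 x [ 7. 12.] y [-16.  -9.  -3.   9.  16.]
-32 371 x [-7. 12.] y [-17.  -9.   2.   8.  16.]
-28 390 x [ 1. 12.] y [-16.  -8.  -3.   8.  16.]
-24 288 x [ 7. 12.] y [-17.  -9.  -3.   8.  16.]
-20 174 x [ 7. 12.] y [-15.  -8.   2.   7.  14.]
-16 926 x [-12.  21.] y [-9. -2. -1.  1.  9.]
-12 1011 x [-7. 21.] y [-13.  -8.  -0.   5.  10.]
-8 392 x [ 3. 21.] y [-14. -13. -11.  10.  12.]
-4 109 x [ 1. 21.] y [-15. -14. -14.  12.  12.]
0 19 x [-0. 19.] y [-15.  12.  12.  12.  12.]
```

View pics/w4.png

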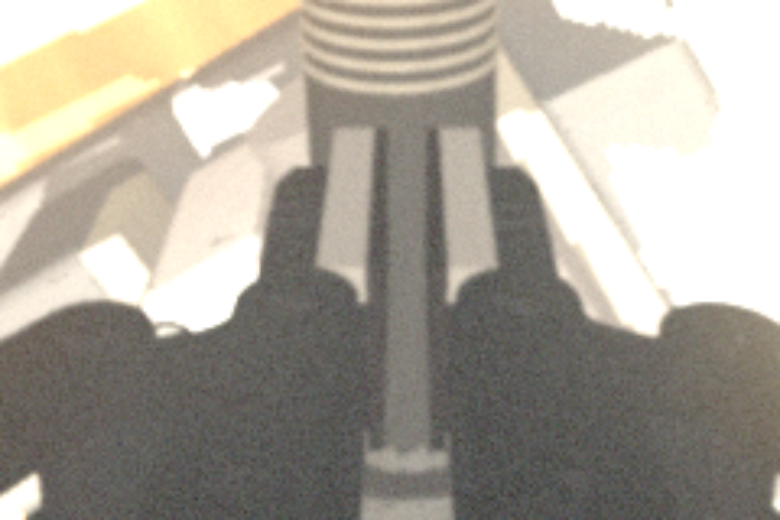

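The fingertips are resting on top of the pipe, about 35 mm short of where the stated tip reach would put them. I'll open, go 31 mm lower and pinch again.

```bash
python3 - <<'E'
from h import *
a0=1.09; Z=119
bot.servo_line(pos(a0,z=165),quat(a0),speed=80)
bot.move_gripper(60,40)
hit=bot.servo_line(pos(a0,z=Z),speed=80,until_force=8); print(hit); rep(a0)
if not hit:
    bot.move_gripper(10,60); rep(a0)
    if bot.read_state()["grip_width"]>23:
        for a in np.arange(a0-.15,a0-.5,-.15):
            bot.servo_line(pos(a,z=Z),quat(a),speed=40); rep(a)
E
```

```text
False
1.09 t 7.85 ang 1.087 r 80.1 F [-0.1  0.4  0.6] Mz [ 0.02 -0.02 -0.01] w 59.9 0.0
1.09 t 8.26 ang 1.087 r 80.2 F [-1.2  1.3  6.4] Mz [0.18 0.22 0.13] w 25.1 58.5
0.94 t 8.71 ang 0.933 r 80.3 F [2.9 0.6 4.7] Mz [ 0.12 -0.21 -0.23] w 25.4 58.3
0.79 t 9.16 ang 0.79 r 80.6 F [-0.5  3.3  7.1] Mz [0.6  0.09 0.09] w 25.4 59.1
0.64 t 9.61 ang 0.643 r 80.7 F [-0.3  5.   7. ] Mz [ 0.87 -0.01  0.1 ] w 25.7 59.2
```

The pipe is gripped at 25 mm. I'll carry on round and stop slightly short of the riser line.

```bash
python3 - <<'E'
from h import *
Z=119
for a in (.5,.36,.22,.08,-.02,-.09):
    bot.servo_line(pos(a,z=Z),quat(a),speed=35); rep(a)
bot.dwell(.2); rep(a)
bot.move_gripper(60); bot.servo_line(pos(a,z=240),speed=120); rep(a)
for i in range(3): pass
bot.move_to([350,-350,300],quat(a)); rep(a)
for n in ("top","scene"): np.savez(n+"3.npz",**bot.read_camera(n))
T=np.vstack([cloud(dict(np.load(n+"3.npz"))).reshape(-1,3) for n in ("top","scene")])
for n in ("top","scene"):
    c=dict(np.load(n+"3.npz")); P=cloud(c).reshape(-1,3); col=c["image"].reshape(-1,3).astype(int)
    P=P[(P[:,2]>148)&(P[:,2]<185)&(P[:,0]>500)&(P[:,0]<780)&(abs(P[:,1]+110)<80)]
    from scipy.optimize import least_squares
    for lo,hi,r in ((575,640,13.5),(677,690,22),(705,728,13.5)):
        Q=P[(P[:,0]>lo)&(P[:,0]<hi)]; m=Q[:,0].mean()
        g=least_squares(lambda p:np.hypot(Q[:,1]-p[0]-p[1]*(Q[:,0]-m),Q[:,2]-p[2])-r,[-110,-.1,150],loss="soft_l1").x
        print(n,len(Q),round(m,1),g.round(3))
c=np.load("top3.npz")["image"]; cv2.imwrite("pics/t3.png",cv2.resize(c[130:280,300:450],(600,600),interpolation=cv2.INTER_CUBIC))
E
```

```text
0.5 t 10.07 ang 0.505 r 80.8 F [1.1 6.2 6.9] Mz [ 1.01 -0.16  0.1 ] w 25.5 59.2
0.36 t 10.54 ang 0.367 r 80.9 F [1.9 6.  5.2] Mz [ 1.07 -0.28  0.12] w 25.4 59.1
0.22 t 11.01 ang 0.228 r 81.0 F [3.1 7.7 5.3] Mz [ 1.1  -0.46  0.06] w 24.9 58.9
0.08 t 11.47 ang 0.09 r 81.0 F [4.6 6.5 4.9] Mz [ 1.16 -0.7  -0.  ] w 25.4 58.8
-0.02 t 11.85 ang -0.009 r 81.0 F [5.8 7.1 4.7] Mz [ 1.06 -0.82 -0.08] w 25.5 58.7
-0.09 t 12.16 ang -0.078 r 81.0 F [6.8 6.9 4.4] Mz [ 1.07 -0.95 -0.08] w 25.0 58.6
-0.09 t 12.36 ang -0.078 r 81.0 F [6.4 5.7 4.1] Mz [ 1.09 -0.94 -0.01] w 25.4 58.6
-0.09 t 13.94 ang -0.09 r 79.7 F [ 0.6  1.  -0.2] Mz [ 0.06 -0.02 -0.01] w 60.0 0.0
-0.09 t 15.32 ang -2.192 r 316.8 F [ 1.4 -0.4 -0.1] Mz [ 0.03 -0.02 -0.  ] w 60.1 0.0
top 185 607.9 [-9.94700e+01 -6.00000e-02  1.49309e+02]
top 61 683.2 [-111.61    -0.297  148.673]
top 76 717.7 [-1.15984e+02 -1.14000e-01  1.50648e+02]
scene 293 608.2 [-9.73740e+01 -8.20000e-02  1.49504e+02]
scene 92 684.2 [-1.10256e+02 -1.90000e-02  1.49852e+02]
scene 113 716.5 [-1.13295e+02  3.40000e-02  1.50593e+02]
```

View pics/t3.png

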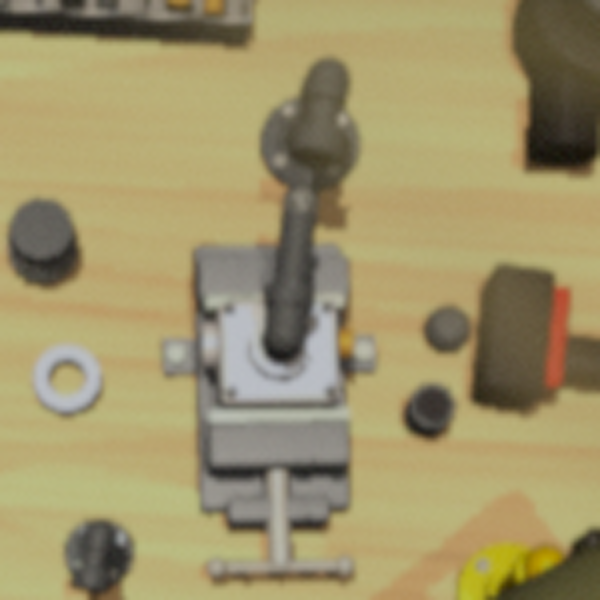

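The leg sits about 0.045 rad short of the riser line, which is about 5 mm at the mouth and well inside the 15 mm limit. Both the leg and the loose things on the bench are where they should be, and the arm is clear.

```bash
python3 -c "
from rig import bot
print(bot.finish_job())"
```

```text
the job is handed in; nothing more can be done
None
```

The job is handed in: the elbow was turned about 1.6 rad clockwise and its mouth points at the riser's nut, measured about 5 mm short of the line (limit 15 mm). The arm is clear and the loose things look unmoved in the final top picture; the hand-in call gave no verdict.

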